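# Nip up a slack lid stay and prove that the lid holds

### The arm

A 7-joint arm with a two-finger parallel gripper is mounted at the origin on the work surface. World frame = base frame: x ahead of the robot, y to its left, z up, the work surface at z = 0. Lengths are in m, angles in rad, forces in N, time in s.
With the tool pointing down it reaches from about 0.4 to 0.85 m from the base axis. Payload 4.5 kg.
Tool frame: the origin (TCP) lies midway between the tips of the shut fingers; the grasp point (between the pads) lies 19 mm behind it; z points along the fingers, y is the direction in which the jaws open and shut (so a half turn about z gives the same grasp; the last joint's range is limited). The gripper opens to 88 mm and grips with 3 to 60 N. Pads are 18 mm wide; open, the fingers measure 123 mm over their backs; the gripper's body (75 mm by 187 mm) begins 45 mm behind the grasp point.
Start: joints at [-1.134, 0.689, -0.195, 1.565, 0.157, 0.902, -0.215], TCP at [0.245, 0.575, 0.239] pointing down, gripper open.
Joint ranges: [-3.01, 3.01], [-0.46, 2.08], [-1.47, 1.51], [0.13, 2.56], [-1, 4.14], [0.04, 2.09], [-2.66, 2.66]. Speed limits (rad/s): [2.57, 2.57, 3.14, 3.14, 3.14, 3.14, 3.14].

### API

Orientations are given as a unit quaternion [x, y, z, w].
In Python, from plant import r, viewer gives the robot as it stands.
- The arm moves only by the tool play_rows, never from a script. Its argument "commands" is a list of rows, each an object with "delta_rot": the turn, a rotation vector about the tool's x, y, z normalised to -1 to 1, where 1 is pi rad, a list of three; "travel": the shift along the tool's x, y, z normalised to -1 to 1, where 1 is 15 cm, a list of three; "gripper": the opening, from -1 (shut) to 1 (fully open). In form: [{"delta_rot": [wx, wy, wz], "travel": [x, y, z], "gripper": gripper}, ...]. A call has 1 to 12 rows; each row is the pose to reach, as a shift and turn from the pose commanded when the call began, along the tool's axes at that moment, turning the shorter way round; what a row does not reach only later rows make up. A row lasts 1/8 s, in which the tool goes at most 62.5 mm and 10.7 degrees, less where a joint would pass 70% of its speed; a pose out of reach is approached as far as the arm can. A call with a number of a shift or a turn outside -1 to 1 is refused whole. A call with a gripper value outside its range is refused whole. The fingers move at their own pace and stop on an object; "force" is the grip in N (left out, the last holds). Time passes only in rows, so rows that repeat a pose let the fingers close. It gives the time, the measured TCP pose, the force and the opening at its end, in the units of the state.
- r.get_state(): the state, without advancing time (a new reading comes with each control period).
- viewer.snapshot(name): name is "side" or "top" or "wrist"; returns a dict with "color" (400x640x3 uint8, red, green, blue), "z_map" (400x640 float32, m along the optical axis (not along the pixel's ray), 0 where there is no reading), "fx", "fy", "cx", "cy" (pixels), "origin" and "attitude" of the camera in the world. Camera axes: x right, y up, looking along -z (the intrinsics and any distortion apply to the point x, -y, -z); pixel columns grow to the right and rows downward; lengths in m; the calibration is good to about 2 mm. A picture is of the moment at which its call begins.
- r.finish_job(): hands the job in, once; it reports no verdict.
Trained networks look in the newest picture that a camera, given by its name, has taken for a name from the list of things; names that differ only in an ending like _2 or _b are one class to them, and where a whole thing is asked for, a point or a joint stands for the part that bears it (a point fixed in the world has none). Each returns a list of dicts, best first, with "conf" (0 to 1); they miss things now and then, are a little off and sometimes report something else, mostly with a low value. They report only what shows in the picture. A call takes as long as a camera call.
- viewer.outline_of(camera, label): "pixels" (400x640 bool, what is visible of it) and "at" ([column, row] in pixels, amid what is visible of it).
- viewer.pinpoint(camera, label): "at" ([column, row] in pixels: a listed point, or the origin of a listed thing).
The state is a dict: "clock": time; "q": joint angles; "qd": joint speeds; "joint_torque": joint torques, N m; "tool_pos": TCP position; "eef_rot": TCP orientation; "contact_force": force on the tool from outside, world axes, zero at the start; "moment": the same for the moment, N m; "opening": opening from 0.0 (shut) to 1.0 (fully open).
Only numpy, scipy, OpenCV 4.12 (cv2) and the standard library are available. Lean on these libraries where they do the work, as an engineer would, in place of code of your own. Each camera call takes 0.05 s, during which the arm holds its last target. There are 200 camera calls.

### The job

The lid of this tool case no longer stays up. Push the black clamp lever on its left side down until it bites and goes firm, hand-tight at about 12 N near its end and well short of 18 N, then raise the lid by its grab handle to about half open (45 degrees) and let go: it must stand there by itself. Do not overtighten the clamp, do not let the lid drop shut, and leave the things around the case where they are.

Things in the scene. Friction and masses are not known exactly. Their poses are not given: they have to be found in the camera images.
- toolbox: Grey steel tool case fixed on the bench, 200 mm deep (x), 340 mm wide (y), body 115 mm high, with a 30 mm high lid on top hinged along its far upper edge. Origin at the centre of its underside, z up; its front looks along its own -x, to the robot; clamp on its left side (+y). Its latches are already undone. Other loose things are 35 mm or more from it.
- lid (a joint): Opening angle of the lid (rad), 0 shut, 0.785 half open, at most 1.4. The lid weighs 0.5 to 0.8 kg, centre of mass about 95 mm from the hinge. With the clamp slack it falls shut from any angle when let go. With the clamp hand-tight it keeps any angle, and raising it takes about 7 to 11 N at the handle.
- lid_handle (a point): Centre of the lid's grab bar: round steel, 12 mm thick, 100 mm long between its posts, along the case's y, 42 mm above the lid's upper face. With the lid shut it is at x -65, y 0, z 187 mm in the case's frame (from the hinge line 165 mm forward, 72 mm up) and it moves on an arc of 180 mm about that line. Plain and round, it can turn between the fingers.
- lid_hinge (a point): Middle of the lid's hinge line (axis along the case's y), at x = +100, y = 0, z = 115 mm in the case's frame.
- clamp: Black clamp lever on the case's left side, which nips the lid's slotted stay. Origin on its pivot axis (along the case's y). With its axes parallel to the case's it points to the case's front and 40 degrees up; pushing it down tightens. 82 mm long from the axis, grip 15 mm thick in a plane 44 mm out from the stay. Let go, it springs back by up to 5 degrees and stays.
- lever_end (a point): Point in the middle of the lever's grip, 65 mm from the pivot axis. Slack and 40 degrees above level at first, the lever turns with a drag of about 3 N (up to 7 N as it starts) until it bites, anywhere from 28 degrees above level to 5 below by unseen pad wear; then the push at 56 mm from the axis rises by 2 to 3 N per mm. There 12 N is right, under 9 N a heavy lid may sag, over 18 N overtightens.
- lever_pivot (a point): Point on the lever's pivot axis in the plane of its grip, beside the case at x = +50, y = +219, z = 73 mm in the case's frame (the lever itself sits up to 5 mm farther in or out).
- pad: Dark steel friction washer, 30 mm across, under the lever's hub; the lever presses it on the stay. Nothing to grasp.
- spray_can: Bystander: spray can, 56 mm across, 170 mm high, standing to the right of the case. Origin at the centre of its foot.
- screw_jar: Bystander: glass jar, 64 mm across, 75 mm high, standing to the right of the case. Origin at the centre of its foot.
- screwdriver: Bystander: black screwdriver, 200 mm long, lying in front of the case.
- tape_measure: Bystander: grey tape measure, 68 by 36 by 62 mm, to the left of the case. Origin at the centre of its foot.

How it is judged:
On the way, in this order (a step that is already met when the one before it is completed fails the run):
1. the lever has been pushed down until it bites on the stay (contact force between pad and anything else above 8 N), for 0.3 s.
2. the lid has been raised to about half open (value of joint lid between 0.6 and 1 rad), for 0.2 s.
At the end, for the whole second after the job is handed in: The lid stands by itself between 0.6 and 1.0 rad (34 to 57 degrees) open, at rest and touched by nothing, with the clamp biting on the stay (all of step 2 and velocity of joint lid between -0.03 and 0.03 rad/s and contact force between the fingers and lid below 0.1 N and contact force between pad and anything else above 8 N).
It fails at once if the clamp overtightened (more than 55 N on the pad, as from some 18 N or more on the lever) (contact force between pad and anything else above 55 N).
It fails at once if the lid dropped or slammed shut (falling faster than 5 rad/s) (velocity of joint lid below -5 rad/s).
It fails at once if a thing around the case moved by more than 30 mm (distance of any of spray_can, screw_jar, screwdriver, tape_measure from where it was at the start of the episode above 0.03 m).
It also fails if it takes over 72 s, if anything falls off the work surface, if the arm or the gripper's body presses on something with over 40 N, if the wrist force passes 120 N, or if a joint passes its speed limit or range.

## Working session

There is one attempt and no reset: what is moved stays moved. The work goes in short steps, Python scripts to look and compute and a tool call to move; the robot and the scene stay as the last step left them, time stands still between calls to the robot, and variables do not carry over. Pictures are saved under pics/ and viewed, about 8 in all and at most 12, crops included, and the job is handed in when it is done.

Besides the shell and the picture viewer there is one more tool, called after ">>>" as a command line: name --argument value ..., lists and objects as JSON in quotes. play_rows: Moves the arm, as the interface text tells. Its arguments: {"type":"object","properties":{"commands":{"type":"array","items":{"type":"object","properties":{"delta_rot":{"type":"array","items":{"type":"number","minimum":-1,"maximum":1}},"travel":{"type":"array","items":{"type":"number","minimum":-1,"maximum":1}},"gripper":{"type":"number"}}}},"force":{"type":"number"}},"required":["commands"]}

```bash
mkdir -p pics; ls; cat > h.py <<'E'
import numpy as np, cv2
from scipy.spatial.transform import Rotation as R
from plant import r, viewer
def snap(c,name=None):
    s=viewer.snapshot(c)
    if name: cv2.imwrite(f'pics/{name}.png',s['color'][:,:,::-1])
    return s
def rot(s):
    a=np.array(s['attitude'],float)
    return R.from_quat(a).as_matrix() if a.size==4 else a.reshape(3,3)
def pts(s,u,v,z):
    c=np.stack([(u-s['cx'])/s['fx']*z,-(v-s['cy'])/s['fy']*z,-z],-1)
    return c@rot(s).T+np.array(s['origin'])
def proj(s,P):
    c=(np.atleast_2d(P)-np.array(s['origin']))@rot(s)
    return np.stack([s['cx']+s['fx']*c[:,0]/-c[:,2], s['cy']-s['fy']*c[:,1]/-c[:,2]],-1)
def cloud(s):
    v,u=np.mgrid[0:400,0:640]
    return pts(s,u.astype(float),v.astype(float),s['z_map'].astype(float))
E
python3 - <<'E'
from h import *
st=r.get_state(); print({k:np.round(v,3) for k,v in st.items()})
for c in ['side','top']:
    s=snap(c,c+'0'); print(c,s['origin'],s['attitude'],s['fx'],s['fy'],s['cx'],s['cy'],[k for k in s])
    C=cloud(s)
    for l in ['toolbox','lid_handle','lid_hinge','clamp','lever_end','lever_pivot','pad','tape_measure','screwdriver','spray_can','screw_jar']:
        for d in viewer.pinpoint(c,l)[:2]:
            a=d['at']; i,j=int(round(a[1])),int(round(a[0]))
            print(c,l,np.round(a,1),round(d['conf'],2),np.round(C[min(max(i,0),399),min(max(j,0),639)],3))
a=cv2.imread('pics/side0.png');b=cv2.imread('pics/top0.png')
cv2.imwrite('pics/both.png',cv2.resize(np.vstack([a,b]),(480,600)))
E
```

```text
pics
{'clock': np.float64(0.0), 'q': array([-1.134,  0.69 , -0.194,  1.566,  0.157,  0.902, -0.215]), 'qd': array([ 0.002,  0.   ,  0.   ,  0.002, -0.   , -0.   ,  0.001]), 'joint_torque': array([ 0.0000e+00, -5.2756e+01, -1.2660e+00, -1.5343e+01, -5.2000e-02,
        7.0000e-03,  0.0000e+00]), 'tool_pos': array([0.245, 0.574, 0.238]), 'eef_rot': array([ 0.2  ,  0.98 , -0.001, -0.   ]), 'contact_force': array([-0.192, -0.032,  0.042]), 'moment': array([ 0.007, -0.005, -0.011]), 'opening': np.float64(0.995)}
side [0.48797817 0.65628415 0.86855652] [-0.01500056  0.34740747  0.93688946 -0.03634796] 374.2895948241551 374.2895948241551 313.0995937221637 200.44297928269384 ['color', 'z_map', 'fx', 'fy', 'cx', 'cy', 'origin', 'attitude']
side lid_handle [337.9 151.7] 0.82 [ 0.482 -0.102  0.19 ]
side lid_hinge [277.  164.9] 0.93 [ 0.655 -0.114  0.117]
side clamp [288.1 224. ] 0.72 [0.602 0.071 0.086]
side lever_pivot [293.2 238.1] 0.61 [ 0.595  0.054 -0.001]
side pad [290.7 223.3] 0.7 [0.596 0.061 0.078]
side pad [291.8 227.3] 0.45 [0.591 0.078 0.083]
side tape_measure [307.  296.1] 0.73 [0.
[... 479 characters left out ...]
 [382.5 217.5] 0.57 [ 0.486 -0.12   0.19 ]
top lid_handle [372.  196.5] 0.15 [ 0.543 -0.101  0.144]
top lid_hinge [378.  153.7] 0.95 [ 0.649 -0.116  0.14 ]
top lid_hinge [374.2 198.6] 0.68 [ 0.536 -0.106  0.14 ]
top clamp [309.3 173. ] 0.47 [0.598 0.055 0.139]
top lever_end [291.5 191.2] 0.55 [0.555 0.097 0.116]
top lever_pivot [293.3 173. ] 0.91 [ 0.623  0.106 -0.005]
top pad [309.7 174.4] 0.49 [0.599 0.053 0.12 ]
top tape_measure [246.8 199.8] 0.74 [0.537 0.221 0.054]
top tape_measure [292.4 171.2] 0.66 [0.627 0.108 0.002]
top screwdriver [383.4 267.8] 0.82 [ 0.363 -0.148 -0.002]
top spray_can [466.8 195.6] 0.97 [ 0.559 -0.364  0.055]
top screw_jar [465.7 227. ] 0.81 [ 0.476 -0.357  0.063]
```

View pics/both.png

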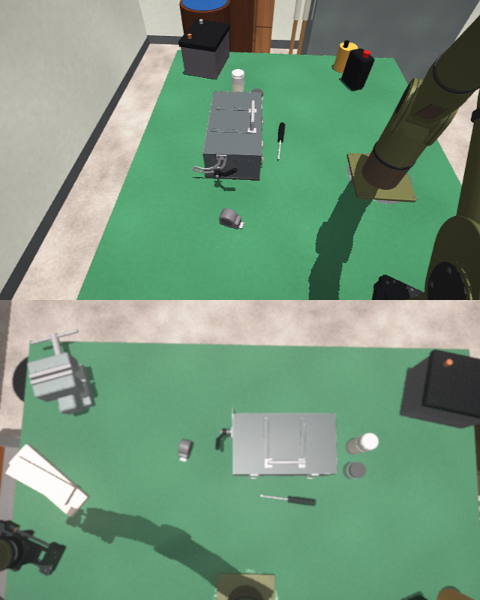

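```bash
python3 - <<'E'
from h import *
# lid top fit from both cameras
for c in ['top','side']:
    s=snap(c); C=cloud(s)
    m=(s['z_map']>0)&(abs(C[...,2]-0.145)<0.006)&(C[...,0]>.38)&(C[...,0]<.75)&(C[...,1]<.1)&(C[...,1]>-.33)
    n,lab,stt,_=cv2.connectedComponentsWithStats(m.astype(np.uint8)); k=1+np.argmax(stt[1:,4]); m=lab==k
    P=C[m]; rect=cv2.minAreaRect(P[:,:2].astype(np.float32)); print(c,'lid rect',rect,P[:,2].mean())
    h=(s['z_map']>0)&(C[...,2]>.178)&(C[...,2]<.2)&(C[...,0]>.42)&(C[...,0]<.6)&(C[...,1]<.0)&(C[...,1]>-.25)
    Q=C[h]; print('bar',len(Q),Q.mean(0),cv2.minAreaRect(Q[:,:2].astype(np.float32)),np.percentile(Q[:,2],[5,50,95]))
    # lever region
    g=(s['z_map']>0)&(C[...,2]>.04)&(C[...,0]>.48)&(C[...,0]<.67)&(C[...,1]>.085)&(C[...,1]<.135)
    L=C[g]; print('lever',len(L)); 
    if len(L):
        for x in np.arange(.5,.67,.01):
            q=L[abs(L[:,0]-x)<.005]
            if len(q): print(round(x,3),len(q),np.round(np.r_[q[:,1].min(),q[:,1].max(),np.percentile(q[:,2],[5,50,95])],3))
    t=(s['z_map']>0)&(C[...,2]>.03)&(C[...,0]>.45)&(C[...,0]<.62)&(C[...,1]>.17)&(C[...,1]<.3)
    T=C[t]; print('tape',cv2.minAreaRect(T[:,:2].astype(np.float32)),T[:,2].max())
E
```

```text
top lid rect ((0.5573331713676453, -0.12052001059055328), (0.19941078126430511, 0.33921539783477783), 1.1513592004776) 0.14322468191033144
bar 250 [ 0.49101151 -0.12075926  0.18974243] ((0.49106115102767944, -0.1210419312119484), (0.009724733419716358, 0.11490587145090103), 1.049796462059021) [0.18636211 0.18990582 0.19315301]
lever 154
0.53 4 [0.098 0.106 0.127 0.128 0.129]
0.54 22 [0.096 0.109 0.127 0.13  0.135]
0.55 22 [0.095 0.107 0.115 0.123 0.129]
0.56 21 [0.095 0.108 0.111 0.115 0.119]
0.57 19 [0.095 0.109 0.099 0.106 0.111]
0.58 26 [0.087 0.107 0.091 0.096 0.103]
0.59 16 [0.085 0.098 0.083 0.089 0.094]
0.6 14 [0.085 0.094 0.076 0.084 0.088]
0.61 10 [0.086 0.094 0.075 0.08  0.083]
tape ((0.545656681060791, 0.22597330808639526), (0.03834834694862366, 0.06722010672092438), 72.93006134033203) 0.06617692317033197
side lid rect ((0.5506478548049927, -0.11565332114696503), (0.20015671849250793, 0.34978416562080383), 1.510585069656372) 0.1435229725585196
bar 145 [ 0.48499516 -0.10964105  0.18936905] ((0.4856107831001282, -0.11819610744714737), (0.01093829981982708, 0.12030136585235596), 2.0148298740386963) [0.18474395 0.18980902 0.19257047]
lever 191
0.53 20 [0.102 0.112 0.122 0.128 0.133]
0.54 26 [0.101 0.112 0.117 0.124 0.131]
0.55 26 [0.101 0.112 0.107 0.118 0.122]
0.56 27 [0.098 0.114 0.098 0.108 0.114]
0.57 19 [0.096 0.112 0.092 0.101 0.108]
0.58 17 [0.086 0.103 0.082 0.091 0.096]
0.59 27 [0.088 0.098 0.068 0.08  0.087]
0.6 23 [0.085 0.099 0.07  0.081 0.085]
0.61 6 [0.087 0.095 0.07  0.076 0.08 ]
tape ((0.539524495601654, 0.2303186058998108), (0.037920281291007996, 0.0670429989695549), 75.67723846435547) 0.0628659031015183
```

```bash
cat >> h.py <<'E'
def Rt(t,yaw=0.022):
    "tool y forward (+x, case), fingers lean t forward of straight down"
    c,s=np.cos(t),np.sin(t); y=np.array([c,0,s]); z=np.array([s,0,-c]); M=np.stack([np.cross(y,z),y,z],1)
    return R.from_euler('z',yaw)*R.from_matrix(M)
def row(p,Rn,p0=None,R0=None):
    st=r.get_state()
    p0=np.array(st['tool_pos']) if p0 is None else np.array(p0)
    R0=R.from_quat(st['eef_rot']) if R0 is None else R0
    tr=R0.inv().apply(np.array(p)-p0)/.15; dr=(R0.inv()*Rn).as_rotvec()/np.pi
    print('travel',np.round(tr,4).tolist(),'rot',np.round(dr,4).tolist())
E
python3 - <<'E'
from h import *
row([.51,.107,.25],Rt(np.radians(20)))
E
```

```text
travel [-2.8484, -2.1781, -0.0754] rot [-0.0986, -0.0637, 0.3609]
```

>>> play_rows --commands '[{"travel": [-0.95, -0.73, -0.1], "delta_rot": [-0.1, -0.064, 0.36], "gripper": -1}, {"travel": [-0.95, -0.73, -0.1], "delta_rot": [-0.1, -0.064, 0.36], "gripper": -1}, {"travel": [-0.95, -0.73, -0.1], "delta_rot": [-0.1, -0.064, 0.36], "gripper": -1}, {"travel": [-0.95, -0.73, -0.1], "delta_rot": [-0.1, -0.064, 0.36], "gripper": -1}, {"travel": [-0.95, -0.73, -0.1], "delta_rot": [-0.1, -0.064, 0.36], "gripper": -1}, {"travel": [-0.95, -0.73, -0.1], "delta_rot": [-0.1, -0.064, 0.36], "gripper": -1}, {"travel": [-0.95, -0.73, -0.1], "delta_rot": [-0.1, -0.064, 0.36], "gripper": -1}, {"travel": [-0.95, -0.73, -0.1], "delta_rot": [-0.1, -0.064, 0.36], "gripper": -1}]'

```text
clock: 2.3
tool_pos: [0.3324, 0.4191, 0.2536]
eef_rot: [0.687, 0.706, 0.126, 0.122]
contact_force: [-0.1, -0.5, 0.7]
opening: 0.117
```

```bash
python3 - <<'E'
from h import *
row([.51,.107,.25],Rt(np.radians(20)))
E
```

```text
travel [-2.1122, 1.049, 0.4115] rot [0.0013, -0.0007, 0.0016]
```

>>> play_rows --commands '[{"travel": [-1, 0.5, 0.2], "delta_rot": [0, 0, 0], "gripper": -1}, {"travel": [-1, 0.5, 0.2], "delta_rot": [0, 0, 0], "gripper": -1}, {"travel": [-1, 0.5, 0.2], "delta_rot": [0, 0, 0], "gripper": -1}]'

```text
clock: 2.68
tool_pos: [0.4188, 0.2676, 0.2518]
eef_rot: [0.688, 0.704, 0.126, 0.123]
contact_force: [0.5, 0.2, 0.7]
opening: 0.003
```

>>> play_rows --commands '[{"travel": [-1, 0.5, 0.2], "delta_rot": [0, 0, 0], "gripper": -1}, {"travel": [-1, 0.5, 0.2], "delta_rot": [0, 0, 0], "gripper": -1}, {"travel": [-1, 0.5, 0.2], "delta_rot": [0, 0, 0], "gripper": -1}, {"travel": [-1, 0.5, 0.2], "delta_rot": [0, 0, 0], "gripper": -1}]'

```text
clock: 3.18
tool_pos: [0.504, 0.1164, 0.2497]
eef_rot: [0.691, 0.701, 0.126, 0.124]
contact_force: [-0.2, 0.7, -0.5]
opening: 0.006
```

```bash
python3 - <<'E'
from h import *
st=r.get_state(); print({k:np.round(v,3) for k,v in st.items()})
s=snap('wrist','wrist1'); C=cloud(s); print(s['origin'])
for l in ['clamp','lever_end','lever_pivot','lid_handle','lid_hinge','pad','toolbox']:
    for d in viewer.pinpoint('wrist',l)[:2]:
        a=d['at']; print(l,np.round(a,1),round(d['conf'],2),np.round(C[min(max(int(a[1]),0),399),min(max(int(a[0]),0),639)],3))
print('tcp px',proj(s,st['tool_pos']))
E
```

```text
{'clock': np.float64(3.175), 'q': array([-0.511,  0.443,  0.164,  2.207,  0.312,  0.172, -0.659]), 'qd': array([-0.126,  0.002, -0.034,  0.012, -0.012, -0.013, -0.03 ]), 'joint_torque': array([  2.664, -35.361,   2.904, -10.86 ,   0.189,  -1.028,   0.2  ]), 'tool_pos': array([0.504, 0.116, 0.25 ]), 'eef_rot': array([0.691, 0.701, 0.126, 0.124]), 'contact_force': array([-0.177,  0.717, -0.504]), 'moment': array([-0.02 ,  0.349, -0.001]), 'opening': np.float64(0.006)}
[0.45183882 0.18128858 0.38773185]
clamp [351.2 222.8] 0.64 [0.598 0.065 0.078]
lever_end [320.  201.7] 0.62 [0.544 0.106 0.129]
lever_pivot [349.1 189.1] 0.86 [ 0.63   0.081 -0.   ]
pad [350.1 218.4] 0.5 [0.592 0.073 0.087]
tcp px [[325.15917572 250.63612836]]
```

View pics/wrist1.png

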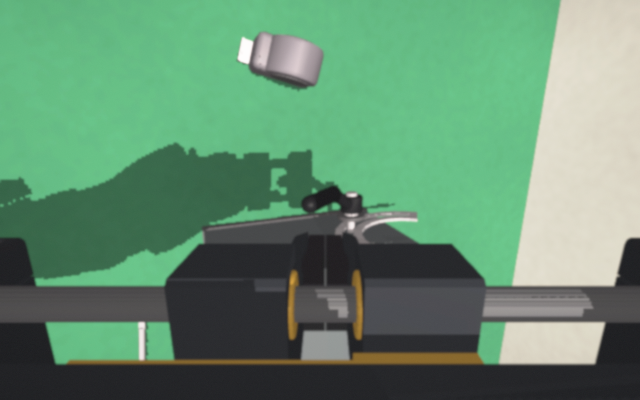

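```bash
python3 - <<'E'
from h import *
s=snap('wrist'); C=cloud(s); print(s['fx'],rot(s).round(3).tolist())
L=C[165:235,290:380].reshape(-1,3); L=L[(L[:,2]>.05)&(L[:,2]<.15)&(L[:,1]>.083)&(L[:,1]<.14)]
for x in np.arange(.52,.64,.01):
    q=L[abs(L[:,0]-x)<.005]
    if len(q): print(round(x,3),len(q),np.round(np.r_[q[:,1].min(),q[:,1].max(),np.percentile(q[:,2],[5,50,95])],3))
# fingers: points above .24
v,u=np.mgrid[0:400,0:640]
T=r.get_state(); Rm=R.from_quat(T['eef_rot']).as_matrix()
P=(C-np.array(T['tool_pos']))@Rm   # tool frame
for rr in range(225,300,10):
    m=(abs(P[rr,:,1])<.05)&(abs(P[rr,:,2])<.08)&(abs(P[rr,:,0])<.05)
    q=P[rr][m]
    if len(q): print(rr,np.round([q[:,1].min(),q[:,1].max(),q[:,0].min(),q[:,0].max(),q[:,2].min(),q[:,2].max()],4))
E
```

```text
336.2911617989933 [[0.938, 0.063, -0.341], [0.026, 0.968, 0.248], [0.346, -0.241, 0.907]]
0.53 153 [0.098 0.111 0.127 0.131 0.135]
0.54 164 [0.098 0.112 0.122 0.13  0.134]
0.55 131 [0.098 0.112 0.114 0.122 0.127]
0.56 121 [0.099 0.112 0.105 0.113 0.119]
0.57 91 [0.093 0.112 0.098 0.105 0.11 ]
0.58 83 [0.086 0.105 0.09  0.095 0.1  ]
0.59 96 [0.083 0.098 0.075 0.086 0.092]
0.6 142 [0.083 0.098 0.072 0.085 0.087]
0.61 19 [0.083 0.095 0.073 0.081 0.083]
235 [-0.0132  0.0124  0.0086  0.011  -0.0073 -0.001 ]
245 [-0.0311  0.0308  0.0087  0.0346 -0.0738 -0.0129]
255 [-0.0314  0.0308  0.0049  0.0345 -0.0791 -0.0148]
265 [-0.011   0.0104  0.0005  0.0323 -0.0796 -0.0155]
275 [-0.0097  0.009  -0.0035  0.0301 -0.08   -0.0168]
285 [-0.0499  0.05    0.0254  0.0276 -0.0798 -0.0759]
295 [ 0.003   0.003   0.0251  0.0251 -0.0798 -0.0798]
```

```bash
python3 - <<'E'
from h import *
st=r.get_state(); print(np.round(st['contact_force'],2),np.round(st['moment'],3), st['tool_pos'])
row([.572,.109,.150],Rt(np.radians(20)))
row([.572,.109,.126],Rt(np.radians(20)))
E
```

```text
[-0.27 -0.33 -0.41] [-0.061  0.366 -0.047] [0.50155381 0.12397334 0.24900228]
travel [-0.1134, 0.2098, 0.7806] rot [0.0012, -0.0009, 0.0016]
travel [-0.1135, 0.1545, 0.9307] rot [0.0012, -0.0009, 0.0016]
```

>>> play_rows --commands '[{"travel": [-0.113, 0.21, 0.78], "delta_rot": [0, 0, 0], "gripper": -1}, {"travel": [-0.113, 0.21, 0.78], "delta_rot": [0, 0, 0], "gripper": -1}, {"travel": [-0.113, 0.21, 0.78], "delta_rot": [0, 0, 0], "gripper": -1}, {"travel": [-0.113, 0.21, 0.78], "delta_rot": [0, 0, 0], "gripper": -1}, {"travel": [-0.113, 0.155, 0.93], "delta_rot": [0, 0, 0], "gripper": -1}, {"travel": [-0.113, 0.155, 0.93], "delta_rot": [0, 0, 0], "gripper": -1}, {"travel": [-0.113, 0.155, 0.93], "delta_rot": [0, 0, 0], "gripper": -1}]'

```text
clock: 4.5
tool_pos: [0.5724, 0.1083, 0.1254]
eef_rot: [0.687, 0.705, 0.126, 0.122]
contact_force: [0.6, -0.8, -0.2]
opening: 0.003
```

```bash
python3 - <<'E'
from h import *
st=r.get_state(); print(np.round(st['contact_force'],2),np.round(st['moment'],3), np.round(st['tool_pos'],4))
s=snap('side','side2'); a=s['color'][160:290,220:380,::-1]; cv2.imwrite('pics/side2c.png',cv2.resize(a,None,fx=4,fy=4,interpolation=cv2.INTER_CUBIC))
T=Rt(np.radians(20))
print('per 1mm down:',T.inv().apply([0,0,-.001])/.15,'per 1mm fwd -x',T.inv().apply([-.001,0,0])/.15)
E
```

```text
[ 0.62 -0.79 -0.16] [-0.028  0.454 -0.02 ] [0.5724 0.1083 0.1254]
per 1mm down: [ 0.         -0.00228013  0.00626462] per 1mm fwd -x [ 0.00014665 -0.0062631  -0.00227958]
```

View pics/side2c.png

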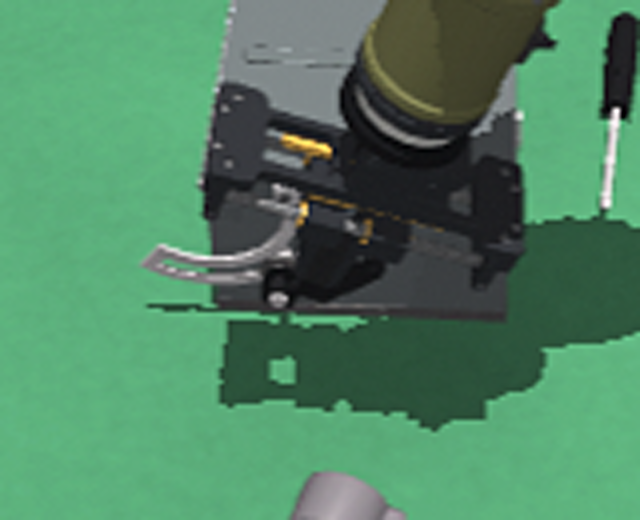

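```bash
python3 - <<'E'
from h import *
T=Rt(np.radians(20),0)
pv=np.array([.599,.109,.073]); prev=None; base=np.array([.5724,.109,.1257])
for a in np.arange(44,-13,-3):
    t=np.radians(a); c=pv+np.array([-.056*np.cos(t)+.0075*np.sin(t),0,.056*np.sin(t)+.0075*np.cos(t)])
    p=c+np.array([.012,0,.0044]); d=T.inv().apply(p-base)/.15; print(a,np.round(p,4),np.round(d,3), None if prev is None else np.round(d-prev,4)); prev=d
E
```

```text
44 [0.5759 0.109  0.1217] [0.    0.013 0.033] None
41 [0.5737 0.109  0.1198] [ 0.    -0.006  0.04 ] [ 0.     -0.0185  0.0067]
38 [0.5715 0.109  0.1178] [ 0.    -0.024  0.047] [ 0.     -0.0182  0.0077]
35 [0.5694 0.109  0.1157] [ 0.    -0.041  0.056] [ 0.     -0.0177  0.0086]
32 [0.5675 0.109  0.1134] [ 0.    -0.059  0.066] [ 0.     -0.0173  0.0095]
29 [0.5657 0.109  0.1111] [ 0.    -0.076  0.076] [ 0.     -0.0167  0.0104]
26 [0.564  0.109  0.1087] [ 0.    -0.092  0.087] [ 0.     -0.0162  0.0113]
23 [0.5624 0.109  0.1062] [ 0.    -0.107  0.099] [ 0.     -0.0156  0.0121]
20 [0.5609 0.109  0.1036] [ 0.    -0.122  0.112] [ 0.     -0.0149  0.0129]
17 [0.5596 0.109  0.1009] [ 0.    -0.136  0.126] [ 0.     -0.0142  0.0137]
14 [0.5585 0.109  0.0982] [ 0.   -0.15  0.14] [ 0.     -0.0135  0.0144]
11 [0.5575 0.109  0.0954] [ 0.    -0.163  0.155] [ 0.     -0.0127  0.0151]
8 [0.5566 0.109  0.0926] [ 0.    -0.174  0.171] [ 0.     -0.0119  0.0157]
5 [0.5559 0.109  0.0898] [ 0.    -0.186  0.188] [ 0.     -0.0111  0.0163]
2 [0.5553 0.109  0.0868] [ 0.    -0.196  0.204] [ 0.     -0.0102  0.0169]
-1 [0.5549 0.109  0.0839] [ 0.    -0.205  0.222] [ 0.     -0.0093  0.0174]
-4 [0.5546 0.109  0.081 ] [ 0.    -0.213  0.24 ] [ 0.     -0.0084  0.0179]
-7 [0.5545 0.109  0.078 ] [ 0.    -0.221  0.258] [ 0.     -0.0074  0.0183]
-10 [0.5545 0.109  0.0751] [ 0.    -0.227  0.277] [ 0.     -0.0065  0.0186]
```

>>> play_rows --commands '[{"travel": [0, -0.006, 0.04], "delta_rot": [0, 0, 0], "gripper": -1}, {"travel": [0, -0.015, 0.043], "delta_rot": [0, 0, 0], "gripper": -1}, {"travel": [0, -0.024, 0.047], "delta_rot": [0, 0, 0], "gripper": -1}, {"travel": [0, -0.041, 0.056], "delta_rot": [0, 0, 0], "gripper": -1}, {"travel": [0, -0.041, 0.056], "delta_rot": [0, 0, 0], "gripper": -1}]'

```text
clock: 5.18
tool_pos: [0.5702, 0.1076, 0.1168]
eef_rot: [0.687, 0.705, 0.127, 0.123]
contact_force: [1.1, -0.1, 3.9]
opening: 0.001
```

>>> play_rows --commands '[{"travel": [0, -0.0173, 0.0095], "delta_rot": [0, 0, 0], "gripper": -1}, {"travel": [0, -0.034, 0.02], "delta_rot": [0, 0, 0], "gripper": -1}, {"travel": [0, -0.034, 0.02], "delta_rot": [0, 0, 0], "gripper": -1}]'

```text
clock: 5.55
tool_pos: [0.5657, 0.1075, 0.1117]
eef_rot: [0.687, 0.705, 0.126, 0.122]
contact_force: [0.0, -0.2, 3.3]
opening: 0.007
```

>>> play_rows --commands '[{"travel": [0, -0.0162, 0.0113], "delta_rot": [0, 0, 0], "gripper": -1}, {"travel": [0, -0.0162, 0.0113], "delta_rot": [0, 0, 0], "gripper": -1}]'

```text
clock: 5.8
tool_pos: [0.5639, 0.1075, 0.1092]
eef_rot: [0.687, 0.705, 0.126, 0.122]
contact_force: [-0.1, 1.0, 4.4]
opening: 0.004
```

>>> play_rows --commands '[{"travel": [0, -0.0156, 0.0121], "delta_rot": [0, 0, 0], "gripper": -1}, {"travel": [0, -0.0156, 0.0121], "delta_rot": [0, 0, 0], "gripper": -1}]'

```text
clock: 6.05
tool_pos: [0.5623, 0.1073, 0.1065]
eef_rot: [0.687, 0.705, 0.126, 0.122]
contact_force: [-0.8, -0.6, 3.6]
opening: 0.009
```

One step at a time, as the force is still at the drag level.

>>> play_rows --commands '[{"travel": [0, -0.0149, 0.0129], "delta_rot": [0, 0, 0], "gripper": -1}, {"travel": [0, -0.0149, 0.0129], "delta_rot": [0, 0, 0], "gripper": -1}]'

```text
clock: 6.3
tool_pos: [0.5609, 0.1073, 0.1039]
eef_rot: [0.687, 0.705, 0.126, 0.122]
contact_force: [0.1, 0.9, 3.7]
opening: 0.003
```

>>> play_rows --commands '[{"travel": [0, -0.0142, 0.0137], "delta_rot": [0, 0, 0], "gripper": -1}, {"travel": [0, -0.0142, 0.0137], "delta_rot": [0, 0, 0], "gripper": -1}]'

```text
clock: 6.55
tool_pos: [0.5596, 0.1072, 0.1012]
eef_rot: [0.687, 0.705, 0.126, 0.122]
contact_force: [-0.8, 1.0, 3.6]
opening: 0.002
```

>>> play_rows --commands '[{"travel": [0, -0.0135, 0.0144], "delta_rot": [0, 0, 0], "gripper": -1}, {"travel": [0, -0.0135, 0.0144], "delta_rot": [0, 0, 0], "gripper": -1}]'

```text
clock: 6.8
tool_pos: [0.5585, 0.1072, 0.0985]
eef_rot: [0.687, 0.705, 0.126, 0.122]
contact_force: [-0.6, 1.5, 2.5]
opening: -0.001
```

>>> play_rows --commands '[{"travel": [0, -0.0127, 0.0151], "delta_rot": [0, 0, 0], "gripper": -1}, {"travel": [0, -0.0127, 0.0151], "delta_rot": [0, 0, 0], "gripper": -1}]'

```text
clock: 7.05
tool_pos: [0.5575, 0.1071, 0.0957]
eef_rot: [0.688, 0.705, 0.126, 0.122]
contact_force: [-2.1, 1.0, 3.1]
opening: 0.004
```

>>> play_rows --commands '[{"travel": [0, -0.0119, 0.0157], "delta_rot": [0, 0, 0], "gripper": -1}, {"travel": [0, -0.0119, 0.0157], "delta_rot": [0, 0, 0], "gripper": -1}]'

```text
clock: 7.3
tool_pos: [0.5566, 0.1071, 0.0929]
eef_rot: [0.688, 0.705, 0.126, 0.122]
contact_force: [-1.3, 0.2, 3.3]
opening: 0.006
```

>>> play_rows --commands '[{"travel": [0, -0.0111, 0.0163], "delta_rot": [0, 0, 0], "gripper": -1}, {"travel": [0, -0.0111, 0.0163], "delta_rot": [0, 0, 0], "gripper": -1}]'

```text
clock: 7.55
tool_pos: [0.5559, 0.107, 0.09]
eef_rot: [0.688, 0.705, 0.126, 0.122]
contact_force: [-2.4, 0.2, 2.2]
opening: 0.006
```

>>> play_rows --commands '[{"travel": [0, -0.0102, 0.0169], "delta_rot": [0, 0, 0], "gripper": -1}, {"travel": [0, -0.0102, 0.0169], "delta_rot": [0, 0, 0], "gripper": -1}]'

```text
clock: 7.8
tool_pos: [0.5553, 0.107, 0.0871]
eef_rot: [0.688, 0.705, 0.126, 0.122]
contact_force: [-2.0, 0.1, 2.9]
opening: 0.005
```

```bash
python3 - <<'E'
from h import *
for i in range(3):
    st=r.get_state(); print(st['clock'],np.round(st['contact_force'],2),np.round(st['moment'],3), np.round(st['tool_pos'],4))
    s=snap('side' if i else 'top','t3' if i==0 else 'side3'); 
    C=cloud(s)
    g=(s['z_map']>0)&(C[...,2]>.03)&(C[...,0]>.48)&(C[...,0]<.62)&(C[...,1]>.08)&(C[...,1]<.125)&(C[...,2]<.11)
    L=C[g]; print([ (round(x,3),*np.round(np.percentile(L[abs(L[:,0]-x)<.004][:,2],[5,95]),3)) for x in np.arange(.5,.62,.01) if (abs(L[:,0]-x)<.004).sum()>2])
cv2.imwrite('pics/side3c.png',cv2.resize(s['color'][190:260,240:360,::-1],None,fx=5,fy=5,interpolation=cv2.INTER_CUBIC))
E
```

```text
7.8 [-2.    0.1   2.93] [ 0.036  0.656 -0.   ] [0.5553 0.107  0.0871]
[(np.float64(0.59), np.float64(0.073), np.float64(0.078)), (np.float64(0.6), np.float64(0.08), np.float64(0.085))]
7.85 [-2.96  0.91  2.74] [0.056 0.659 0.033] [0.5553 0.107  0.0871]
[(np.float64(0.51), np.float64(0.077), np.float64(0.086)), (np.float64(0.52), np.float64(0.079), np.float64(0.085)), (np.float64(0.53), np.float64(0.076), np.float64(0.107)), (np.float64(0.54), np.float64(0.081), np.float64(0.109)), (np.float64(0.55), np.float64(0.076), np.float64(0.109)), (np.float64(0.56), np.float64(0.075), np.float64(0.106)), (np.float64(0.57), np.float64(0.072), np.float64(0.082)), (np.float64(0.58), np.float64(0.074), np.float64(0.08)), (np.float64(0.59), np.float64(0.068), np.float64(0.084)), (np.float64(0.6), np.float64(0.069), np.float64(0.084)), (np.float64(0.61), np.float64(0.065), np.float64(0.076))]
7.9 [-1.22  0.55  2.11] [0.006 0.58  0.056] [0.5555 0.1069 0.0872]
[(np.float64(0.51), np.float64(0.079), np.float64(0.086)), (np.float64(0.52), np.float64(0.079), np.float64(0.086)), (np.float64(0.53), np.float64(0.078), np.float64(0.11)), (np.float64(0.54), np.float64(0.077), np.float64(0.109)), (np.float64(0.55), np.float64(0.076), np.float64(0.106)), (np.float64(0.56), np.float64(0.075), np.float64(0.106)), (np.float64(0.57), np.float64(0.073), np.float64(0.08)), (np.float64(0.58), np.float64(0.074), np.float64(0.08)), (np.float64(0.59), np.float64(0.068), np.float64(0.082)), (np.float64(0.6), np.float64(0.069), np.float64(0.085))]
```

View pics/side3c.png

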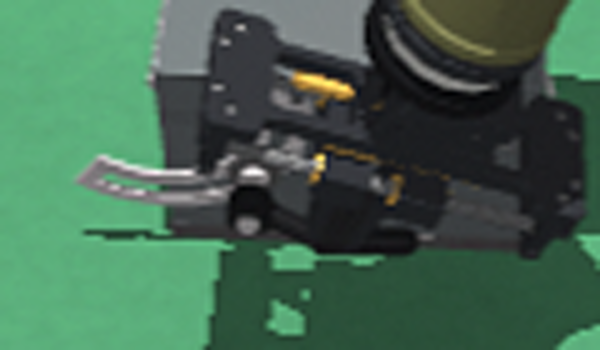

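>>> play_rows --commands '[{"travel": [0, -0.0093, 0.0174], "delta_rot": [0, 0, 0], "gripper": -1}, {"travel": [0, -0.0093, 0.0174], "delta_rot": [0, 0, 0], "gripper": -1}]'

```text
clock: 8.2
tool_pos: [0.5554, 0.1069, 0.0843]
eef_rot: [0.688, 0.705, 0.126, 0.123]
contact_force: [-2.0, -0.6, 4.1]
opening: 0.006
```

>>> play_rows --commands '[{"travel": [0, -0.0055, 0.0119], "delta_rot": [0, 0, 0], "gripper": -1}, {"travel": [0, -0.0055, 0.0119], "delta_rot": [0, 0, 0], "gripper": -1}]'

```text
clock: 8.45
tool_pos: [0.5553, 0.1069, 0.0825]
eef_rot: [0.688, 0.705, 0.126, 0.123]
contact_force: [-2.3, -0.6, 5.4]
opening: 0.005
```

>>> play_rows --commands '[{"travel": [0, -0.0035, 0.0095], "delta_rot": [0, 0, 0], "gripper": -1}, {"travel": [0, -0.0035, 0.0095], "delta_rot": [0, 0, 0], "gripper": -1}]'

```text
clock: 8.7
tool_pos: [0.5552, 0.107, 0.0814]
eef_rot: [0.687, 0.705, 0.126, 0.123]
contact_force: [-2.7, 0.1, 10.6]
opening: 0.007
```

```bash
cat > f.py <<'E'
from h import *
F=[];M=[];P=[]
for i in range(4):
    st=r.get_state(); F.append(st['contact_force']);M.append(st['moment']);P.append(st['tool_pos']); viewer.snapshot('top')
f=np.mean(F,0);p=np.mean(P,0); c=p+[-.012,0,-.0044]; d=c-np.array([.599,.109,.073])
print(st['clock'],f.round(2),np.mean(M,0).round(3),p.round(4),'tau/56mm N:',round((-d[0]*f[2]+d[2]*f[0])/.056,2),'noise',np.std(F,0).round(2))
E
python3 f.py
```

```text
8.85 [-3.26 -0.13  9.88] [-0.163  0.439 -0.027] [0.5552 0.1069 0.0814] tau/56mm N: 9.61 noise [0.48 0.43 0.6 ]
```

>>> play_rows --commands '[{"travel": [0, -0.002, 0.0055], "delta_rot": [0, 0, 0], "gripper": -1}, {"travel": [0, -0.002, 0.0055], "delta_rot": [0, 0, 0], "gripper": -1}]'

```text
clock: 9.15
tool_pos: [0.5552, 0.1069, 0.0808]
eef_rot: [0.687, 0.705, 0.126, 0.123]
contact_force: [-4.4, -1.0, 12.6]
opening: 0.005
```

```bash
python3 f.py
```

```text
9.3 [-4.12 -0.6  12.15] [-0.199  0.448 -0.046] [0.5552 0.107  0.0808] tau/56mm N: 11.86 noise [0.15 0.63 0.33]
```

>>> play_rows --commands '[{"travel": [0, 0.012, -0.031], "delta_rot": [0, 0, 0], "gripper": -1}, {"travel": [0, 0.046, -0.125], "delta_rot": [0, 0, 0], "gripper": -1}, {"travel": [0, 0.228, -0.626], "delta_rot": [0, 0, 0], "gripper": -1}, {"travel": [0, 0.36, -1.0], "delta_rot": [0, 0, 0], "gripper": 0}, {"travel": [0, 0.36, -1.0], "delta_rot": [0, 0, 0], "gripper": 0}, {"travel": [0, 0.36, -1.0], "delta_rot": [0, 0, 0], "gripper": 0}, {"travel": [0, 0.36, -1.0], "delta_rot": [0, 0, 0], "gripper": 0}]'

```text
clock: 10.22
tool_pos: [0.5549, 0.1069, 0.241]
eef_rot: [0.688, 0.704, 0.128, 0.123]
contact_force: [0.1, -0.2, 0.1]
opening: 0.436
```

```bash
python3 - <<'E'
from h import *
st=r.get_state(); print(np.round(st['contact_force'],2),np.round(st['tool_pos'],4))
for c in ['side','wrist','top']:
    s=snap(c,c+'4'); C=cloud(s)
    h=(s['z_map']>0)&(C[...,2]>.178)&(C[...,2]<.2)&(C[...,0]>.42)&(C[...,0]<.55)&(C[...,1]<-.04)&(C[...,1]>-.2)
    Q=C[h]
    if len(Q)>20: print(c,'bar',len(Q),Q.mean(0),cv2.minAreaRect(Q[:,:2].astype(np.float32)),np.percentile(Q[:,2],[5,50,95]))
    g=(s['z_map']>0)&(C[...,2]>.04)&(C[...,2]<.12)&(C[...,0]>.5)&(C[...,0]<.62)&(C[...,1]>.085)&(C[...,1]<.125)
    L=C[g]; print(c,[(round(x,3),*np.round(np.percentile(L[abs(L[:,0]-x)<.004][:,2],[5,95]),3)) for x in np.arange(.51,.62,.02) if (abs(L[:,0]-x)<.004).sum()>2])
row([.485,-.118,.23],Rt(0))
row([.485,-.118,.190-.019+.003],Rt(0))
E
```

```text
[ 0.1  -0.18  0.08] [0.5549 0.1069 0.241 ]
side [(np.float64(0.51), np.float64(0.067), np.float64(0.078)), (np.float64(0.53), np.float64(0.067), np.float64(0.079)), (np.float64(0.55), np.float64(0.07), np.float64(0.08)), (np.float64(0.57), np.float64(0.071), np.float64(0.078)), (np.float64(0.59), np.float64(0.065), np.float64(0.083))]
wrist [(np.float64(0.51), np.float64(0.073), np.float64(0.079)), (np.float64(0.53), np.float64(0.074), np.float64(0.081)), (np.float64(0.55), np.float64(0.075), np.float64(0.081)), (np.float64(0.57), np.float64(0.075), np.float64(0.08)), (np.float64(0.59), np.float64(0.072), np.float64(0.085)), (np.float64(0.61), np.float64(0.073), np.float64(0.083))]
top bar 250 [ 0.49101384 -0.12067008  0.18982254] ((0.49111804366111755, -0.12027554214000702), (0.009812136180698872, 0.1166100800037384), 1.039318323135376) [0.18650258 0.18987819 0.19305537]
top [(np.float64(0.57), np.float64(0.071), np.float64(0.079)), (np.float64(0.59), np.float64(0.074), np.float64(0.081))]
travel [-1.4822, -0.4816, -0.1173] rot [0.112, -0.0, 0.0006]
travel [-1.4821, -0.6102, 0.2332] rot [0.112, -0.0, 0.0006]
```

>>> play_rows --commands '[{"travel": [-0.8, -0.24, -0.1], "delta_rot": [0.112, 0, 0], "gripper": 0}, {"travel": [-0.8, -0.24, -0.1], "delta_rot": [0.112, 0, 0], "gripper": 0}, {"travel": [-0.8, -0.24, -0.1], "delta_rot": [0.112, 0, 0], "gripper": 0}, {"travel": [-0.8, -0.24, -0.1], "delta_rot": [0.112, 0, 0], "gripper": 0}]'

```text
clock: 10.88
tool_pos: [0.5181, -0.0181, 0.2389]
eef_rot: [0.701, 0.713, -0.001, -0.0]
contact_force: [0.2, 1.1, -0.3]
opening: 0.5
```

```bash
python3 - <<'E'
from h import *
st=r.get_state(); print(np.round(st['contact_force'],2),np.round(st['tool_pos'],4))
row([.488,-.118,.225],Rt(0))
E
```

```text
[ 0.23  1.14 -0.32] [ 0.5181 -0.0181  0.2389]
travel [-0.6625, -0.2118, 0.0933] rot [-0.0004, 0.0001, -0.0016]
```

>>> play_rows --commands '[{"travel": [-0.66, -0.21, 0.09], "delta_rot": [0, 0, 0], "gripper": 0}, {"travel": [-0.66, -0.21, 0.09], "delta_rot": [0, 0, 0], "gripper": 0}, {"travel": [-0.66, -0.21, 0.09], "delta_rot": [0, 0, 0], "gripper": 0}, {"travel": [-0.66, -0.21, 0.09], "delta_rot": [0, 0, 0], "gripper": 0}]'

```text
clock: 11.38
tool_pos: [0.4891, -0.1119, 0.2271]
eef_rot: [0.697, 0.717, 0.001, 0.0]
contact_force: [0.0, -0.2, -0.5]
opening: 0.502
```

```bash
python3 - <<'E'
from h import *
st=r.get_state(); print(np.round(st['contact_force'],2),np.round(st['tool_pos'],4))
s=snap('wrist','wrist5'); C=cloud(s)
h=(s['z_map']>0)&(C[...,2]>.178)&(C[...,2]<.2)&(C[...,0]>.42)&(C[...,0]<.56)&(C[...,1]<-.04)&(C[...,1]>-.2)
Q=C[h]; print(len(Q))
for y in np.arange(-.18,-.05,.01):
    q=Q[abs(Q[:,1]-y)<.005]
    if len(q)>3: print(round(y,3),np.round([q[:,0].min(),np.median(q[:,0]),q[:,0].max(),np.median(q[:,2])],4))
print(proj(s,[.488,-.118,.187]))
E
```

```text
[ 0.04 -0.21 -0.5 ] [ 0.4891 -0.1119  0.2271]
3129
-0.18 [0.4829 0.4886 0.4936 0.1927]
-0.17 [0.486  0.4885 0.4923 0.1932]
-0.15 [0.4823 0.4878 0.4939 0.1925]
-0.14 [0.4822 0.4882 0.4939 0.1925]
-0.13 [0.482  0.4877 0.4935 0.1926]
-0.12 [0.4818 0.4873 0.4932 0.1926]
-0.11 [0.4816 0.487  0.4929 0.1926]
-0.1 [0.4815 0.4872 0.493  0.1927]
-0.09 [0.4813 0.487  0.4928 0.1926]
-0.08 [0.4811 0.4868 0.4925 0.1927]
-0.07 [0.4809 0.4865 0.4922 0.1927]
-0.06 [0.4809 0.4863 0.4918 0.1921]
[[323.50655043 232.517388  ]]
```

View pics/wrist5.png

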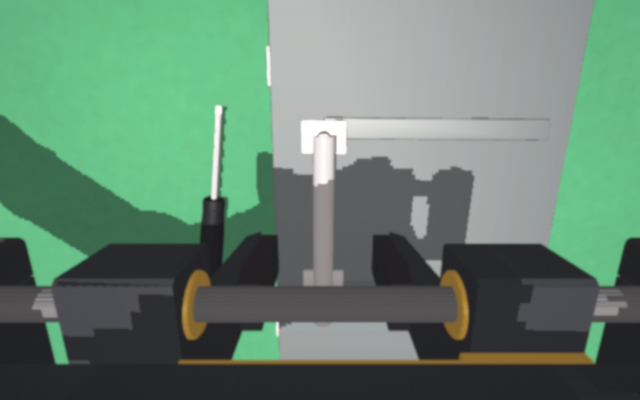

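>>> play_rows --commands '[{"travel": [0, -0.004, 0.2], "delta_rot": [0, 0, 0], "gripper": 0}, {"travel": [0, -0.004, 0.38], "delta_rot": [0, 0, 0], "gripper": 0}, {"travel": [0, -0.004, 0.38], "delta_rot": [0, 0, 0], "gripper": 0}, {"travel": [0, -0.004, 0.38], "delta_rot": [0, 0, 0], "gripper": -1}, {"travel": [0, -0.004, 0.38], "delta_rot": [0, 0, 0], "gripper": -1}, {"travel": [0, -0.004, 0.38], "delta_rot": [0, 0, 0], "gripper": -1}, {"travel": [0, -0.004, 0.38], "delta_rot": [0, 0, 0], "gripper": -1}, {"travel": [0, -0.004, 0.38], "delta_rot": [0, 0, 0], "gripper": -1}]' --force 40

```text
clock: 12.42
tool_pos: [0.4882, -0.1139, 0.1708]
eef_rot: [0.698, 0.716, 0.001, 0.0]
contact_force: [-2.0, 0.1, 5.4]
opening: 0.117
```

```bash
python3 - <<'E'
from h import *
st=r.get_state(); print(np.round(st['contact_force'],2),np.round(st['tool_pos'],4),st['opening'])
p0=np.array(st['tool_pos']); g=p0+np.array([0,0,.019])
# bar now at grasp point x; hinge 165 fwd, 72 below bar (z=.187)
R0=R.from_quat(st['eef_rot'])
for t in [0,3,6,10,15,20,25,30,35,40,45,48,50]:
    a=np.radians(t)+np.arctan2(72,165); d=.1800*np.array([np.cos(np.arctan2(72,165))-np.cos(a),0,np.sin(a)-np.sin(np.arctan2(72,165))])
    print(t,d.round(4),(R0.inv().apply(R.from_euler('z',.02).apply(d))/.15).round(3))
E
```

```text
[-2.    0.07  5.41] [ 0.4882 -0.1139  0.1708] 0.11735825509379222
0 [0. 0. 0.] [0. 0. 0.]
3 [0.004  0.     0.0085] [-0.     0.027 -0.057]
6 [0.0084 0.     0.0169] [-0.     0.056 -0.112]
10 [0.015  0.     0.0276] [-0.     0.1   -0.184]
15 [0.0243 0.     0.0402] [-0.001  0.162 -0.268]
20 [0.0346 0.     0.0521] [-0.001  0.231 -0.347]
25 [0.0459 0.     0.063 ] [-0.001  0.306 -0.419]
30 [0.0581 0.     0.0728] [-0.001  0.388 -0.485]
35 [0.0711 0.     0.0816] [-0.002  0.475 -0.543]
40 [0.0849 0.     0.0892] [-0.002  0.567 -0.594]
45 [0.0992 0.     0.0956] [-0.003  0.662 -0.636]
48 [0.1081 0.     0.0988] [-0.003  0.722 -0.657]
50 [0.1141 0.     0.1007] [-0.003  0.762 -0.67 ]
```

>>> play_rows --commands '[{"travel": [0, 0.013, -0.028], "delta_rot": [0, 0, 0], "gripper": -1}, {"travel": [0, 0.027, -0.057], "delta_rot": [0, 0, 0], "gripper": -1}, {"travel": [0, 0.041, -0.084], "delta_rot": [0, 0, 0], "gripper": -1}, {"travel": [0, 0.056, -0.112], "delta_rot": [0, 0, 0], "gripper": -1}, {"travel": [0, 0.056, -0.112], "delta_rot": [0, 0, 0], "gripper": -1}]' --force 45

```text
clock: 13.05
tool_pos: [0.4963, -0.1137, 0.1875]
eef_rot: [0.698, 0.716, 0.0, 0.0]
contact_force: [-3.1, 0.6, -2.7]
opening: 0.118
```

```bash
cat > l.py <<'E'
from h import *
st=r.get_state(); print(st['clock'],np.round(st['contact_force'],2),np.round(st['tool_pos'],4),round(st['opening'],3))
s=snap('top'); C=cloud(s)
m=(s['z_map']>0)&(C[...,0]>.46)&(C[...,0]<.66)&(C[...,1]<.04)&(C[...,1]>-.27)&(C[...,2]>.1)&(C[...,2]<.34)
m&=(C[...,1]<-.21)|(C[...,1]>-.02)
P=C[m]; 
for y0,y1 in [(-.27,-.21),(-.02,.04)]:
    Q=P[(P[:,1]>y0)&(P[:,1]<y1)]
    if len(Q)>50:
        b=cv2.fitLine(Q[:,[0,2]].astype(np.float32),cv2.DIST_HUBER,0,.001,.001).ravel(); print('lid deg',round(-np.degrees(np.arctan(b[1]/b[0])),1),len(Q))
E
python3 l.py
```

```text
13.05 [-3.08  0.65 -2.74] [ 0.4963 -0.1137  0.1875] 0.118
lid deg 6.1 427
lid deg 5.8 1949
```

>>> play_rows --commands '[{"travel": [0, 0.022, -0.036], "delta_rot": [0, 0, 0], "gripper": -1}, {"travel": [0, 0.044, -0.072], "delta_rot": [0, 0, 0], "gripper": -1}, {"travel": [0, 0.074, -0.115], "delta_rot": [0, 0, 0], "gripper": -1}, {"travel": [0, 0.106, -0.156], "delta_rot": [0, 0, 0], "gripper": -1}, {"travel": [0, 0.14, -0.197], "delta_rot": [0, 0, 0], "gripper": -1}, {"travel": [0, 0.175, -0.235], "delta_rot": [0, 0, 0], "gripper": -1}, {"travel": [0, 0.212, -0.272], "delta_rot": [0, 0, 0], "gripper": -1}, {"travel": [0, 0.25, -0.307], "delta_rot": [0, 0, 0], "gripper": -1}, {"travel": [0, 0.29, -0.341], "delta_rot": [0, 0, 0], "gripper": -1}, {"travel": [0, 0.332, -0.373], "delta_rot": [0, 0, 0], "gripper": -1}, {"travel": [0, 0.332, -0.373], "delta_rot": [0, 0, 0], "gripper": -1}]'

```text
clock: 14.48
tool_pos: [0.5443, -0.1128, 0.2448]
eef_rot: [0.698, 0.716, -0.002, -0.001]
contact_force: [-12.7, -1.1, 9.2]
opening: 0.121
```

```bash
python3 l.py
```

```text
14.475 [-12.67  -1.14   9.18] [ 0.5443 -0.1128  0.2448] 0.121
lid deg 28.8 1796
```

>>> play_rows --commands '[{"travel": [0, 0.033, -0.042], "delta_rot": [0, 0, 0], "gripper": -1}, {"travel": [0, 0.079, -0.07], "delta_rot": [0, 0, 0], "gripper": -1}, {"travel": [0, 0.125, -0.098], "delta_rot": [0, 0, 0], "gripper": -1}, {"travel": [0, 0.172, -0.122], "delta_rot": [0, 0, 0], "gripper": -1}, {"travel": [0, 0.22, -0.144], "delta_rot": [0, 0, 0], "gripper": -1}, {"travel": [0, 0.268, -0.164], "delta_rot": [0, 0, 0], "gripper": -1}, {"travel": [0, 0.297, -0.175], "delta_rot": [0, 0, 0], "gripper": -1}, {"travel": [0, 0.297, -0.175], "delta_rot": [0, 0, 0], "gripper": -1}]'

```text
clock: 15.52
tool_pos: [0.591, -0.1118, 0.2722]
eef_rot: [0.699, 0.716, 0.0, 0.001]
contact_force: [-9.5, -0.4, 8.2]
opening: 0.119
```

```bash
python3 l.py
```

```text
15.525 [-9.53 -0.36  8.18] [ 0.591  -0.1118  0.2722] 0.119
lid deg 45.8 1395
```

>>> play_rows --commands '[{"travel": [0, -0.005, -0.004], "delta_rot": [0, 0, 0], "gripper": -1}, {"travel": [0, -0.01, -0.008], "delta_rot": [0, 0, 0], "gripper": -1}, {"travel": [0, -0.01, -0.008], "delta_rot": [0, 0, 0], "gripper": -1}]'

```text
clock: 15.95
tool_pos: [0.5906, -0.1118, 0.2722]
eef_rot: [0.699, 0.716, 0.002, 0.002]
contact_force: [-4.6, -1.8, 4.2]
opening: 0.119
```

```bash
python3 l.py
```

```text
15.95 [-4.64 -1.78  4.17] [ 0.5906 -0.1118  0.2722] 0.119
lid deg 45.8 1428
```

Forces mostly relaxed, lid at 45.8°. I'll open a little and check before retracting.

>>> play_rows --commands '[{"travel": [0, -0.005, -0.004], "delta_rot": [0, 0, 0], "gripper": -0.7}, {"travel": [0, -0.005, -0.004], "delta_rot": [0, 0, 0], "gripper": -0.45}, {"travel": [0, -0.005, -0.004], "delta_rot": [0, 0, 0], "gripper": -0.45}, {"travel": [0, -0.005, -0.004], "delta_rot": [0, 0, 0], "gripper": -0.45}]'

```text
clock: 16.5
tool_pos: [0.5889, -0.1111, 0.2712]
eef_rot: [0.698, 0.716, 0.001, 0.0]
contact_force: [0.0, 0.2, -0.6]
opening: 0.272
```

```bash
python3 l.py; python3 - <<'E'
from h import *
st=r.get_state(); p=np.array(st['tool_pos'])
s=snap('wrist'); C=cloud(s)
h=(s['z_map']>0)&(C[...,2]>.262)&(C[...,2]<.305)&(abs(C[...,0]-p[0])<.03)&(C[...,1]<-.06)&(C[...,1]>-.17)
P=C[h]
for y in np.arange(-.16,-.05,.02):
    q=P[abs(P[:,1]-y)<.01]
    if len(q): print(round(y,2),len(q),np.round([q[:,0].min(),q[:,0].max(),q[:,2].max()],4))
E
```

```text
16.5 [ 0.01  0.17 -0.56] [ 0.5889 -0.1111  0.2712] 0.272
lid deg 45.5 1424
-0.16 839 [0.5611 0.5964 0.2914]
-0.14 663 [0.5845 0.5962 0.2919]
-0.12 785 [0.5745 0.6017 0.3008]
-0.1 3874 [0.5597 0.6158 0.305 ]
-0.08 1433 [0.5829 0.5949 0.2926]
-0.06 1658 [0.559  0.5945 0.2922]
```

>>> play_rows --commands '[{"travel": [0, 0.002, -0.1], "delta_rot": [0, 0, 0], "gripper": -0.45}, {"travel": [0, 0.002, -0.3], "delta_rot": [0, 0, 0], "gripper": -0.45}, {"travel": [0, 0.002, -0.6], "delta_rot": [0, 0, 0], "gripper": -0.45}, {"travel": [0, 0.002, -0.9], "delta_rot": [0, 0, 0], "gripper": -0.45}, {"travel": [0, 0.002, -0.9], "delta_rot": [0, 0, 0], "gripper": -0.45}, {"travel": [0, 0.002, -0.9], "delta_rot": [0, 0, 0], "gripper": -0.45}]'

```text
clock: 17.35
tool_pos: [0.5885, -0.1116, 0.4063]
eef_rot: [0.698, 0.716, 0.001, 0.0]
contact_force: [-0.3, -0.0, 0.1]
opening: 0.276
```

```bash
python3 l.py; python3 - <<'E'
from h import *
for i in range(10): viewer.snapshot('side')
s=snap('side','end'); cv2.imwrite('pics/endc.png',cv2.resize(s['color'][60:330,180:480,::-1],None,fx=2,fy=2))
C=cloud(s)
m=(s['z_map']>0)&(C[...,2]>.03)&(C[...,0]>.45)&(C[...,0]<.62)&(C[...,1]>.17)&(C[...,1]<.3); print('tape',cv2.minAreaRect(C[m][:,:2].astype(np.float32)))
snap('top')
for l in ['screwdriver','spray_can','screw_jar','tape_measure']: print(l,[(np.round(d['at'],1),round(d['conf'],2)) for d in viewer.pinpoint('top',l)[:1]])
E
python3 l.py
```

```text
17.35 [-0.31 -0.01  0.07] [ 0.5885 -0.1116  0.4063] 0.276
lid deg 36.6 271
lid deg 45.2 1425
tape ((0.5398342609405518, 0.23056873679161072), (0.03857863321900368, 0.06764376908540726), 78.0035171508789)
screwdriver [(array([249.8, 199.9]), 0.57)]
spray_can [(array([305.7, 177.1]), 0.29)]
screw_jar []
tape_measure [(array([247.4, 199.1]), 0.75)]
18.2 [ 0.05 -0.23  0.31] [ 0.5888 -0.1115  0.4063] 0.273
lid deg 37.2 280
lid deg 45.4 1422
```

View pics/endc.png

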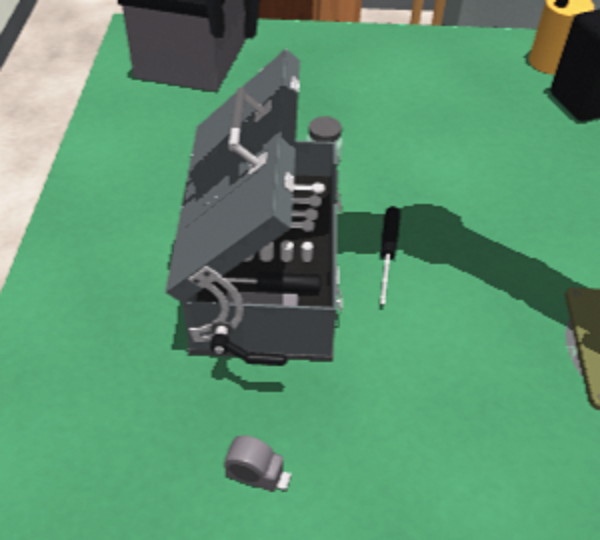

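```bash
python3 -c "
from h import *
print(r.finish_job())"
```

```text
the job is handed in; nothing more can be done
None
```

The job is handed in: the clamp is tight, and the lid stands open by itself at about 45°. The hand-in gives no verdict.

- **Clamp:** I pushed the lever down with shut fingertips. It bit just below level, and I stopped at about 11.9 N, worked out at 56 mm from the axis. After I let go, the lever stayed about level.
- **Lid:** I raised it by the grab bar to 45.8°, eased the load off the fingers, opened them and backed straight up. The lid read 45.5° with the fingers open, then 45.2° and 45.4° over the last 0.85 s, with the gripper clear and no measurable force on it.
- **Checks that disagreed:** a second angle fit on the lid's right side gave 36.6° and 37.2°. It used only about 270–280 points with the arm overhead, so I trusted the left-side fit of about 1,420 points.
- **Things around the case:**
  - **Tape measure:** depth data put it where it started, to within about 1 mm.
  - **Screwdriver and jar:** in the last picture they look in place. The network gave no usable position for either.
  - **Spray can:** it was not confirmed at the end. The lid hides it in the side view and the network's low-confidence hit was elsewhere, but the arm never went near it.

The run ended at 18.2 s on the robot's clock, of the 72 s allowed.

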